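# Put the spices, teas and fruit back where they belong

## Task

Sort the things standing along the front edge of the worktop: put the two spice jars (green lid and yellow lid) in the pale wooden tray and the two teas (grey tin and green box) in the white tray, each standing upright on the floor of a bay of its own, and put the mandarin in the blue bowl. Set everything down gently without dropping it or tipping it over, and leave the honey jar and the salt shaker where they stand.

Things in the scene. Friction and masses are not known exactly. Their poses are not given: they have to be found in the camera images.
- pepper_jar_centre (a point): spice jar with a GREEN lid, clear glass with brown contents; round, 44 mm across, 99 mm tall, stands upright on the worktop. Point: its centre, half-way up; z axis up.
- paprika_jar_centre (a point): spice jar with a YELLOW lid, clear glass with reddish contents; round, 45 mm across, 100 mm tall, stands upright on the worktop. Point: its centre, half-way up; z axis up.
- tea_tin_centre (a point): grey rectangular tea tin with a closed lid, 51 mm along its x axis, 63 mm along its y axis, 90 mm tall, stands upright; its yaw at the start is within 0.4 rad of zero. Point: its centre, half-way up; z axis up.
- tea_box_centre (a point): bright green tea carton, square, 44 x 44 mm, 112 mm tall, rigid, stands upright; its yaw at the start is within 0.4 rad of zero. Point: its centre, half-way up; z axis up.
- mandarin_centre (a point): orange mandarin, 58 mm across, 53 mm tall, rigid, rests on the worktop. Point: its centre, half-way up; z axis up.
- spice_tray: SPICE TRAY: a low fixed two-bay organiser, pale wood with a cork-lined floor; outside 95 (x) x 175 (y) x 25 mm high, walls 5 mm, floor 4 mm thick. Origin: centre of its underside, on the worktop; z up. A divider along its x axis at y = 0 makes two open bays side by side, each 85 mm (x) by 80 mm (y) inside, their centres at y = +42.5 and -42.5 mm in its own frame. Each bay is for one thing. It may stand in any of three places, turned by up to 0.2 rad.
- tea_tray: TEA TRAY: a low fixed two-bay organiser, white plastic with a grey-lined floor; outside 95 (x) x 175 (y) x 25 mm high, walls 5 mm, floor 4 mm thick. Origin: centre of its underside, on the worktop; z up. A divider along its x axis at y = 0 makes two open bays side by side, each 85 mm (x) by 80 mm (y) inside, their centres at y = +42.5 and -42.5 mm in its own frame. Each bay is for one thing. It may stand in any of three places, turned by up to 0.2 rad.
- fruit_bowl: FRUIT BOWL: blue ceramic open bowl, fixed, 170 mm across the rim, 50 mm high, wall 5 mm, its flat inner floor, some 70 mm across, 6 mm above the worktop, sides sloping outward to the rim. Origin: centre of its underside; z up.
- honey_jar_centre (a point): bystander, to be left alone: round amber honey jar with an ORANGE lid, 58 mm across, 118 mm tall, standing loose in the row with the things to be sorted. Point: its centre, half-way up; z axis up.
- salt_shaker_centre (a point): bystander, to be left alone: round glass salt shaker with a GREY pierced top, 44 mm across, 90 mm tall, standing loose in the row with the things to be sorted. Point: its centre, half-way up; z axis up.
There are look-alikes about, which are no part of the job. What is shaped like the part that bears tea_tin_centre but pink is not meant. There is more than one size of the part that bears mandarin_centre; the job needs the larger.

How it is judged:
By the outcome, as a careful person would: the job done as asked, in the order asked, and still so for the second after the job is handed in, with the robot touching nothing.
It also fails if it takes over 138 s, if anything falls off the work surface, if the arm or the gripper's body presses on something with over 40 N, if the wrist force passes 120 N, or if a joint passes its speed limit or range.

## Robot

A 6-joint arm with a two-finger parallel gripper is mounted at the origin on a cart in front of the work surface, level with it; the furniture and walls round the work are solid. World frame = base frame: x ahead of the robot, y to its left, z up, the work surface at z = 0. Lengths are in mm, angles in rad, forces in N, time in s.
With the tool pointing down it reaches from about 350 to 875 mm from the base axis. Payload 4.2 kg.
Tool frame: the origin (TCP) lies midway between the tips of the shut fingers; the grasp point (between the pads) lies 19 mm behind it; z points along the fingers, y is the line along which they close (so a half turn about z gives the same grasp; the last joint's range is limited). The gripper opens to 85 mm and grips with 20 to 120 N. Pads are 22 mm wide; open, the fingers measure 114 mm over their backs; the gripper's body (76 mm by 85 mm) begins 54 mm behind the grasp point. The pads swing forward as they close: fully open they stand 13 mm farther back than shut.
Start: joints at [1.438, 0.385, 0.008, 0, -1.194, -0.259], TCP at [238.625, 577.631, 231.312] pointing down, gripper open.
Joint ranges: [-3.14, 3.14], [-1.21, 2.06], [-1.07, 1.41], [-3.16, 2.05], [-2.99, -0.16], [-3.1, 3.1]. Speed limits (rad/s): [2.79, 2.79, 3.14, 3.14, 3.14, 3.14].

## Interface

Orientations are given as a unit quaternion [x, y, z, w].
In Python, from bench import arm, eyes, nets gives the robot as it stands.
- The arm moves only by the tool apply_moves, never from a script. Its arguments are lists of equal length, an entry for each row: "delta_rot": the turn, a rotation vector about the tool's x, y, z as a fraction of full scale, a list of three; "xyz": the shift along the tool's x, y, z as a fraction of full scale, a list of three; "hand": the gripper command: -1 is fully open, 1 is shut, values between are in proportion. In form: {"delta_rot": [[ax, ay, az], ...], "xyz": [[dx, dy, dz], ...], "hand": [hand, ...]}. A call has 1 to 20 rows; each row shifts and turns the commanded pose from where the row before left it, along the tool's axes as they then stand; what a row does not reach is not made up. Full scale, the value 1, is 0.025 m for a shift and 6 degrees for a turn. A row lasts 1/12 s, in which the tool goes at most 41.7 mm and 7.16 degrees, less where a joint would pass 70% of its speed; a pose out of reach is approached as far as the arm can. A call with a number of a shift or a turn outside -1 to 1 is refused whole. A call with a gripper value outside its range is refused whole. The fingers move at their own pace and stop on an object; the grip force is fixed at half the most. Time passes only in rows, so rows that do not move let the fingers close. It gives the time, the measured TCP pose, the force, the opening and the grip force at its end, in the units of the state.
- arm.read_state(): the state, without advancing time (a new reading comes with each control period).
- eyes.get_image(name): name is "side" or "top" or "wrist"; returns a dict with "frame" (480x640x3 uint8, red, green, blue), "range_z" (480x640 float32, mm along the optical axis (not along the pixel's ray), 0 where there is no reading), "camera_matrix" (3x3 intrinsics, pixels), "R" (3x3) and "t" (3): a world point X has camera coordinates R X + t; the wrist camera has in their place "hand_eye" (4x4, takes a point from camera to tool coordinates, whose origin is the TCP and whose axes are the flange's). Camera axes: x right, y down, z forward; pixel columns grow to the right and rows downward; lengths in mm; the calibration is good to about 2 mm. A picture is of the moment at which its call begins: read the wrist's pose just before it.
- arm.job_done(): hands the job in; it is judged then, once.
Trained networks look in a picture, given as the dict that the camera call returned (one of the last four; its "shot" number tells which), for a name from the list of things; names that differ only in an ending like _2 or _b are one class to them, and where a whole thing is asked for, a point or a joint stands for the part that bears it (a point fixed in the world has none). Each returns a list of dicts, best first, with "score" (0 to 1); they miss things now and then, are a little off and sometimes report something else, mostly with a low value. They report only what shows in the picture. A call takes as long as a camera call. They do not tell look-alikes from the thing itself.
- nets.look_for(name, picture): "bbox" ([left, top, right, bottom] in pixels, round what is visible of it).
- nets.masks_of(name, picture): "region" (480x640 bool, what is visible of it) and "bbox" ([left, top, right, bottom] in pixels, round what is visible of it).
The state is a dict: "clock": time; "joints": joint angles; "joint_vel": joint speeds; "joint_efforts": joint torques, N m; "position": TCP position; "ee_rot": TCP orientation; "contact_force": force on the tool from outside, world axes, zero at the start; "wrist_torque": the same for the moment, N m; "gripper_width": finger opening in mm; "grasp_force": force on a finger pad.
Only numpy, scipy, OpenCV 4.12 (cv2) and the standard library are available. Lean on these libraries where they do the work, as an engineer would, in place of code of your own. Each camera call takes 0.05 s, during which the arm holds its last target. There are 200 camera calls.

## Working session

There is one attempt and no reset: what is moved stays moved. The work goes in short steps, Python scripts to look and compute and a tool call to move; the robot and the scene stay as the last step left them, time stands still between calls to the robot, and variables do not carry over. Pictures are saved under pics/ and viewed, at most 14 in all, crops included, and the job is handed in when it is done.

Besides the shell and the picture viewer there is one more tool, called after "Emit:" as name(argument=value, ...) on one line, values as JSON. apply_moves: Moves the arm, as the interface text tells. Its arguments: {"type":"object","properties":{"delta_rot":{"type":"array"},"xyz":{"type":"array"},"hand":{"type":"array"}},"required":["delta_rot","xyz","hand"]}

```bash
mkdir -p pics; ls
python3 - <<'E'
from bench import arm, eyes, nets
import cv2
print(arm.read_state())
for n in ("top","side"):
    p=eyes.get_image(n); cv2.imwrite(f"pics/{n}0.png",p["frame"][:,:,::-1]); print(n,p["camera_matrix"],p["R"],p["t"])
E
```

```text
pics
{'clock': 0.0, 'joints': array([ 1.43763880e+00,  3.85545660e-01,  6.63338516e-03, -4.91225643e-04,
       -1.19400966e+00, -2.58620878e-01]), 'joint_vel': array([-0.00013229,  0.00148515, -0.00133946,  0.00022149,  0.00067435,
        0.00178695]), 'joint_efforts': array([ 4.79661721e-04, -3.92284191e+01,  1.88396448e+01,  4.18630823e+00,
       -4.65258621e-03, -2.21212211e-06]), 'position': array([238.39485526, 577.11638371, 230.23227896]), 'ee_rot': array([ 9.80856764e-01, -1.94727570e-01, -1.61210679e-04,  1.07502264e-03]), 'contact_force': array([-0.57050918, -0.10577233,  0.46486144]), 'wrist_torque': array([ 0.023205  , -0.04315526, -0.02740521]), 'grasp_force': 0.0, 'gripper_width': 85.73320658078187}
top [[611.54784361   0.         314.94241141]
 [  0.         611.54784361 239.92989524]
 [  0.           0.           1.        ]] [[ 0.01079295 -0.99982075  0.01555599]
 [-0.98287919 -0.01346912 -0.18375819]
 [ 0.18393477 -0.01330637 -0.98284838]] [  38.36028688  486.12728784 1322.35845244]
side [[521.28869209   0.         321.98031325]
 [  0.         521.28869209 241.74671355]
 [  0.           0.           1.        ]] [[-0.99990672  0.00805961  0.01102677]
 [-0.00508582  0.5295694  -0.84825137]
 [-0.01267601 -0.84822833 -0.52947901]] [ 482.41345543   41.91532159 1299.81950594]
```

View pics/top0.png

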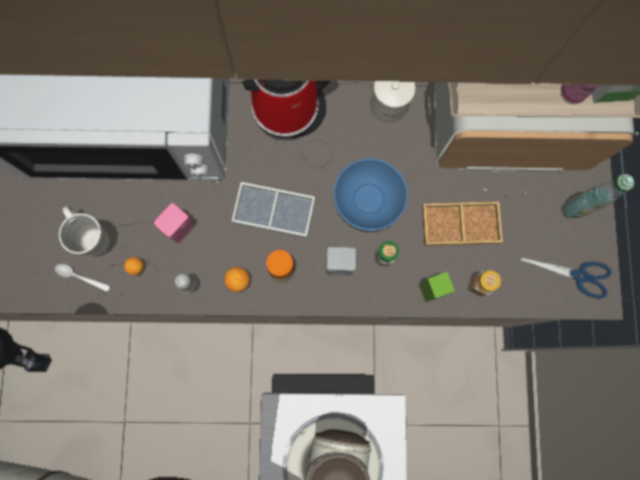

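View pics/side0.png

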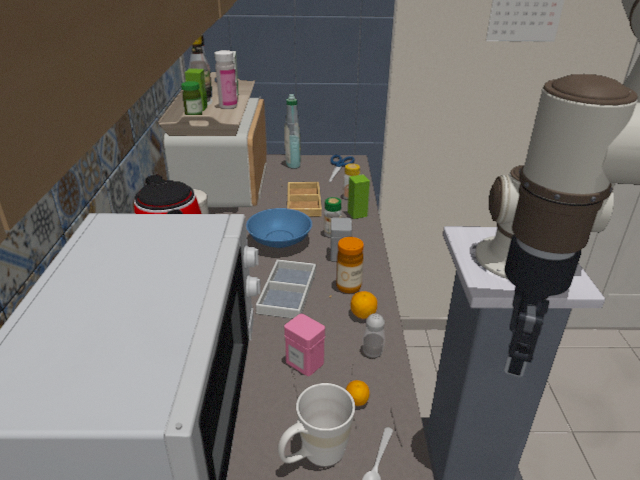

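Top view: pepper (green lid) at (388,252), paprika (yellow lid) at (488,282), grey tin at (341,259), and green box at (437,285). The large mandarin is at (237,279) and the small one at (134,266). Honey is at (280,264), salt at (184,281), and the pink tin at (172,222). The white tray is at (273,208), the wood tray at (462,223) and the bowl at (370,195). The side view agrees. Next I'll localise them.

```bash
cat > h.py <<'E'
import numpy as np, cv2
from bench import arm, eyes, nets
H=dict(pepper_jar_centre=99,paprika_jar_centre=100,tea_tin_centre=90,tea_box_centre=112,mandarin_centre=53,
 honey_jar_centre=118,salt_shaker_centre=90,spice_tray=25,tea_tray=25,fruit_bowl=50)
def world(p):
    K=p["camera_matrix"]; v,u=np.mgrid[:480,:640]; z=p["range_z"]
    c=np.stack([(u-K[0,2])/K[0,0]*z,(v-K[1,2])/K[1,1]*z,z],-1)
    return (c-p["t"])@p["R"]      # R^T (c-t)
E
python3 - <<'E'
from h import *
np.set_printoptions(precision=1,suppress=True)
for cam in ("top","side"):
  p=eyes.get_image(cam); W=world(p)
  for n,h in H.items():
    for m in nets.masks_of(n,p)[:4]:
        r=m["region"]&(p["range_z"]>0); P=W[r]
        if len(P)<15: continue
        zt=np.percentile(P[:,2],95)
        top=P[(P[:,2]>zt-8)] if 'tray' not in n and 'bowl' not in n else P[P[:,2]>0]
        rc=cv2.minAreaRect(top[:,:2].astype(np.float32))
        print(cam,n,"%.2f"%m["score"],np.array(m["bbox"]).astype(int),"ztop %.0f"%zt,"med",np.median(top,0),"rect",np.array(rc[0]),np.array(rc[1]),"%.1f"%rc[2],len(top))
E
```

```text
top pepper_jar_centre 0.74 [374 243 396 265] ztop 103 med [ 455.5 -111.6   99.9] rect [ 455.7 -110.9] [39.1 39.8] 69.9 276
top paprika_jar_centre 0.65 [468 272 500 294] ztop 104 med [ 393.5 -327.6  100.3] rect [ 394.1 -327.5] [42.8 41. ] 0.3 306
top tea_tin_centre 0.79 [153 203 195 244] ztop 94 med [518.7 358.9  90.3] rect [519.  359.5] [51.7 61.5] 50.0 608
top tea_tin_centre 0.63 [325 248 353 274] ztop 94 med [438.5  -9.6  90.5] rect [438.6 -11.6] [48.9 60.8] 0.5 590
top tea_box_centre 0.79 [420 271 453 303] ztop 116 med [ 382.2 -218.9  112.1] rect [ 382.1 -219.4] [43.6 44.4] 19.0 421
top mandarin_centre 0.73 [224 264 250 294] ztop 54 med [398.6 219.2  49.9] rect [398.6 219. ] [47.1 46.5] 34.7 299
top mandarin_centre 0.68 [467 270 500 295] ztop 104 med [ 393.5 -327.6  100.3] rect [ 394.1 -327.5] [42.8 41. ] 0.3 306
top mandarin_centre 0.53 [122 254 143 278] ztop 41 med [426.7 450.4  37.6] rect [426.8 450. ] [33.9 34.4] 22.3 160
top honey_jar_centre 0.74 [264 249 292 280] ztop 122 med [423.3 120.4 117.7] rect [423.1 121.3] [53.6 52.6] 1.6 501
top salt_shaker_centre 0.96 [171 273 195 
[... 1361 characters left out ...]
side mandarin_centre 0.96 [349 289 379 315] ztop 55 med [399.4 225.4  52.2] rect [407.5 261.1] [115.6  46.2] 78.6 233
side honey_jar_centre 0.59 [336 236 361 291] ztop 120 med [425.  126.6 119.2] rect [424.7 121.6] [54.2 54.9] 20.5 341
side salt_shaker_centre 0.65 [363 312 382 356] ztop 90 med [388.9 335.9  88. ] rect [388.8 333.6] [28.3 26.4] 33.2 161
side spice_tray 0.73 [285 179 322 213] ztop 28 med [ 532.  -291.2   11.3] rect [ 537.3 -293.5] [ 92.1 184.5] 3.2 921
side tea_tray 0.97 [256 261 312 316] ztop 27 med [564.1 146.9   9.3] rect [566.1 174.2] [315.5 105.6] 83.3 2496
side fruit_bowl 0.69 [246 208 311 248] ztop 52 med [ 596.5 -111.8   31.8] rect [599.2 -96.7] [165.4 208.6] 14.2 1980
```

Run:
```python
from h import *
p=eyes.get_image("top")["frame"][:,:,::-1]
a=cv2.resize(p[200:310,100:360],(780,330),interpolation=cv2.INTER_CUBIC)
b=cv2.resize(p[200:290,310:520],(780,270)[:1]+(270,) ,interpolation=cv2.INTER_CUBIC)
cv2.imwrite("pics/crop1.png",np.vstack([a,b[:270]]))
```

```text
(no output)
```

View pics/crop1.png

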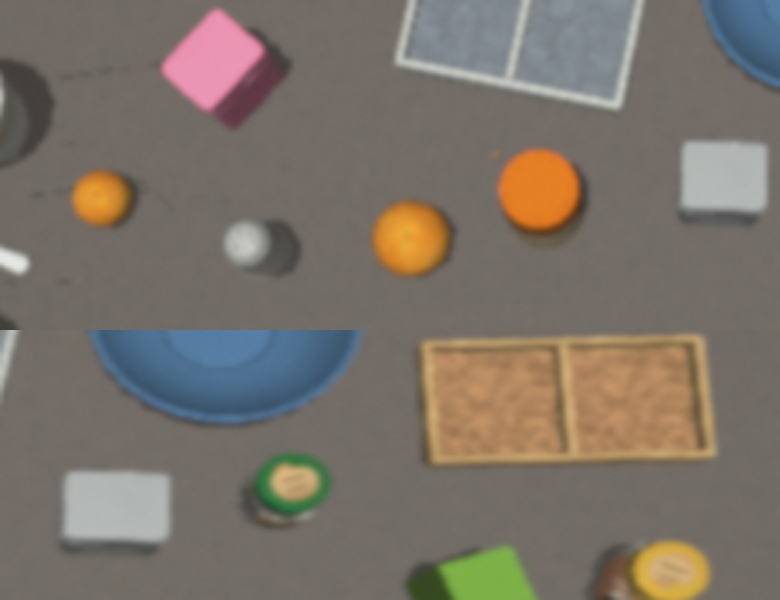

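Candidates: the mandarin is either the orange at (237,279), about 54 mm tall, or the one at (134,266), about 41 mm tall. The larger one at (237,279) is meant. The tea tin is the grey one at (341,259), not the pink one at (172,222). The crop confirms both, and the orange disc at (280,264) is the honey lid. Now I'll refine the trays and check clearances.

Run:
```python
from h import *
from scipy.optimize import minimize
np.set_printoptions(precision=1,suppress=True,linewidth=200)
p=eyes.get_image("top"); W=world(p); ok=p["range_z"]>0
def box(x0,x1,y0,y1): return ok&(W[...,0]>x0)&(W[...,0]<x1)&(W[...,1]>y0)&(W[...,1]<y1)
for n,c,y0 in (("spice",(535,-295),3),("tea",(563,144),-11)):
    m=box(c[0]-75,c[0]+75,c[1]-115,c[1]+115)&(W[...,2]>17)&(W[...,2]<35)
    P=W[m][:,:2]
    def d(q):
        a=q[2]; L=(P-q[:2])@np.array([[np.cos(a),-np.sin(a)],[np.sin(a),np.cos(a)]])
        # distance to wall centre lines (rect 90x170 and divider)
        qx,qy=np.abs(L[:,0])-45,np.abs(L[:,1])-85
        return np.minimum(np.minimum(np.abs(qx),np.abs(qy)),np.abs(L[:,1])).clip(0,8).mean()
    r=min((minimize(d,[*c,np.radians(y0+k)],method="Nelder-Mead") for k in (-3,0,3)),key=lambda r:r.fun)
    print(n,len(P),r.x[:2],np.degrees(r.x[2]),r.fun)
m=box(500,690,-180,20)&(W[...,2]>42)&(W[...,2]<56); P=W[m][:,:2].astype(np.float32)
A=np.c_[2*P,np.ones(len(P))]; s=np.linalg.lstsq(A,(P**2).sum(1),rcond=None)[0]; print("bowl",s[:2],np.sqrt(s[2]+s[0]**2+s[1]**2))
b=W[box(-500,900,-700,700)]
for x in range(440,860,40):
    print(x,[int(q[:,2].max()) if len(q:=b[(abs(b[:,0]-x)<20)&(abs(b[:,1]-y)<25)]) else -1 for y in range(-500,501,50)])
# tin angle
for n,c in (("tin",(438,-11)),("box",(382,-219))):
    h=90 if n=="tin" else 112
    q=W[box(c[0]-50,c[0]+50,c[1]-50,c[1]+50)&(abs(W[...,2]-h)<6)][:,:2].astype(np.float32); print(n,cv2.minAreaRect(q))
```

```text
spice 703 [ 535.2 -291.6] 2.2503232536703397 1.419346528667232
tea 677 [561.6 141.3] -10.854808043050229 1.411092930501713
bowl [593.6 -78.4] 79.79146465667478
440 [14, 11, 8, 8, 11, 7, 8, 103, 106, 96, 97, 7, 123, 125, 44, 42, 7, 8, 6, 46, 107]
480 [6, 9, 29, 30, 31, 31, 29, 102, 104, 91, 94, 6, 7, 7, 8, 7, 7, 96, 92, 8, 108]
520 [8, 6, 28, 26, 31, 13, 32, 57, 57, 56, 56, 30, 31, 31, 36, 29, 91, 99, 98, 7, 105]
560 [6, 6, 29, 31, 32, 31, 31, 54, 32, 39, 54, 28, 11, 32, 25, 30, 6, 96, 9, 9, 6]
600 [9, 6, 25, 727, 818, 831, 830, 828, 827, 825, 823, 822, 820, 818, 816, 815, 814, 811, 809, 717, 6]
640 [8, 6, 8, 9, 8, 9, 7, 56, 56, 53, 56, 6, 6, 6, 33, 269, 271, 272, 270, 271, 271]
680 [272, 276, 273, 272, 273, 271, 270, 51, 57, 57, 7, 7, 7, 8, 8, 268, 271, 271, 270, 271, 270]
720 [324, 324, 268, 264, 233, 252, 269, 9, 7, 7, 8, 11, 176, 180, 8, 270, 271, 271, 271, 270, 270]
760 [316, 315, 234, 234, 233, 249, 283, 6, 5, 7, 7, 234, 246, 246, 242, 269, 270, 270, 269, 270, 270]
800 [-1, 231, 232, 228, 229, 231, 9, 114, 110, 6, 15, 230, -1, 231, 230, 227, -1, -1, -1, -1, -1]
840 [-1, -1, -1, -1, -1, 145, 96, 120, 117, 7, 93, 92, 48, 53, 76, 136, -1, -1, -1, -1, -1]
tin ((438.01165771484375, -11.703042984008789), (50.15483474731445, 60.742549896240234), 0.1374129205942154)
box ((382.6570739746094, -219.94537353515625), (44.3369255065918, 45.28062438964844), 19.116809844970703)
```

Run:
```python
from h import *
np.set_printoptions(precision=0,suppress=True,linewidth=200)
for cam in("top","side"):
    p=eyes.get_image(cam); W=world(p)[p["range_z"]>0]
    W=W[(W[:,2]>70)&(W[:,2]<330)&(W[:,0]>545)&(W[:,0]<720)]
    for y in list(range(130,300,20))+list(range(-480,-180,40)):
        q=W[abs(W[:,1]-y)<10]
        print(cam,y,len(q),np.percentile(q[:,0],[0,2,10]) if len(q)>3 else None)
p=eyes.get_image("wrist");print(p["hand_eye"])
```

```text
top 130 0 None
top 150 0 None
top 170 0 None
top 190 0 None
top 210 0 None
top 230 0 None
top 250 795 [625. 627. 630.]
top 270 795 [608. 617. 626.]
top 290 817 [603. 604. 609.]
top -480 451 [667. 669. 669.]
top -440 451 [668. 669. 670.]
top -400 462 [668. 669. 670.]
top -360 456 [668. 669. 669.]
top -320 455 [668. 669. 670.]
top -280 459 [668. 669. 669.]
top -240 690 [668. 669. 670.]
top -200 0 None
side 130 0 None
side 150 0 None
side 170 0 None
side 190 0 None
side 210 0 None
side 230 0 None
side 250 51 [627. 627. 629.]
side 270 359 [626. 626. 627.]
side 290 577 [603. 604. 606.]
side -480 70 [670. 670. 670.]
side -440 63 [669. 669. 670.]
side -400 80 [669. 669. 670.]
side -360 77 [669. 669. 670.]
side -320 91 [669. 669. 670.]
side -280 87 [670. 670. 670.]
side -240 986 [669. 670. 674.]
side -200 0 None
[[   0.   -1.   -0.   76.]
 [   1.    0.   -0.    1.]
 [   0.   -0.    1. -142.]
 [   0.    0.    0.    1.]]
```

```bash
cat > plan.py <<'E'
import sys, numpy as np
from scipy.spatial.transform import Rotation as R
from bench import arm
# plan.py x y z psi(deg): turn about tool first, then shift in the turned tool frame; in full-scale units
s=arm.read_state(); M=R.from_quat(s["ee_rot"]).as_matrix(); t=np.array(list(map(float,sys.argv[1:4]))); ps=np.radians(float(sys.argv[4]))
T=np.array([[np.cos(ps),np.sin(ps),0],[np.sin(ps),-np.cos(ps),0],[0,0,-1.]])
np.set_printoptions(precision=3,suppress=True)
print("t %.2f pos"%s["clock"],s["position"],"psi %.2f"%np.degrees(np.arctan2(M[1,0],M[0,0])),"w %.1f f %.1f"%(s["gripper_width"],s["grasp_force"]),"F",s["contact_force"])
print("turn units",np.degrees(R.from_matrix(M.T@T).as_rotvec())/6,"shift units",T.T@(t-s["position"])/25)
E
python3 plan.py 455.5 -111 200 -90
```

```text
t 1.45 pos [238.613 577.608 231.295] psi -22.45 w 85.2 f 0.0 F [-0.111  0.289 -0.161]
turn units [ 0.001 -0.    11.258] shift units [27.544 -8.675  1.252]
```

Emit:
apply_moves(delta_rot=[[0,0,0.938],[0,0,0.938],[0,0,0.938],[0,0,0.938],[0,0,0.938],[0,0,0.938],[0,0,0.938],[0,0,0.938],[0,0,0.938],[0,0,0.938],[0,0,0.938],[0,0,0.938],[0,0,0],[0,0,0],[0,0,0],[0,0,0],[0,0,0],[0,0,0],[0,0,0],[0,0,0]], xyz=[[0,0,0],[0,0,0],[0,0,0],[0,0,0],[0,0,0],[0,0,0],[0,0,0],[0,0,0],[0,0,0],[0,0,0],[0,0,0],[0,0,0],[0.9,-0.3,0],[0.9,-0.3,0],[0.9,-0.3,0],[0.9,-0.3,0],[0.9,-0.3,0],[0.9,-0.3,0],[0.9,-0.3,0],[0.9,-0.3,0]], hand=[-0.5,-0.5,-0.5,-0.5,-0.5,-0.5,-0.5,-0.5,-0.5,-0.5,-0.5,-0.5,-0.5,-0.5,-0.5,-0.5,-0.5,-0.5,-0.5,-0.5])

```text
clock: 3.12
position: [298.9, 396.5, 231.5]
ee_rot: [0.707, -0.707, -0.0, -0.0]
contact_force: [0.4, -0.1, -1.0]
gripper_width: 63.9
grasp_force: 0.0
```

Emit:
apply_moves(delta_rot=[[0,0,0],[0,0,0],[0,0,0],[0,0,0],[0,0,0],[0,0,0],[0,0,0],[0,0,0],[0,0,0],[0,0,0],[0,0,0],[0,0,0],[0,0,0],[0,0,0],[0,0,0],[0,0,0],[0,0,0],[0,0,0],[0,0,0],[0,0,0]], xyz=[[1,-0.3,0],[1,-0.3,0],[1,-0.3,0],[1,-0.3,0],[1,-0.3,0],[1,-0.3,0],[1,-0.3,0],[1,-0.3,0],[1,-0.3,0],[1,-0.3,0],[1,-0.3,0],[1,-0.3,0],[1,-0.3,0],[1,-0.3,0],[1,-0.3,0],[1,-0.3,0],[1,-0.3,0],[1,-0.3,0],[1,-0.3,0],[0.8,-0.3,0]], hand=[-0.5,-0.5,-0.5,-0.5,-0.5,-0.5,-0.5,-0.5,-0.5,-0.5,-0.5,-0.5,-0.5,-0.5,-0.5,-0.5,-0.5,-0.5,-0.5,-0.5])

```text
clock: 4.78
position: [449.0, -99.0, 231.6]
ee_rot: [-0.707, 0.707, -0.0, 0.0]
contact_force: [0.6, 0.1, 0.2]
gripper_width: 64.1
grasp_force: 0.0
```

```bash
python3 plan.py 455.5 -111 50 -90
```

```text
t 4.78 pos [448.965 -99.    231.558] psi -90.03 w 64.1 f 0.0 F [0.588 0.078 0.208]
turn units [-0.005 -0.001 -0.006] shift units [ 0.48  -0.261  7.262]
```

Emit:
apply_moves(delta_rot=[[0,0,0],[0,0,0],[0,0,0],[0,0,0],[0,0,0],[0,0,0],[0,0,0],[0,0,0],[0,0,0],[0,0,0],[0,0,0],[0,0,0],[0,0,0],[0,0,0],[0,0,0],[0,0,0],[0,0,0],[0,0,0],[0,0,0],[0,0,0]], xyz=[[0.24,-0.13,0],[0.24,-0.13,0],[0,0,0.5],[0,0,0.8],[0,0,0.8],[0,0,0.8],[0,0,0.8],[0,0,0.8],[0,0,0.8],[0,0,0.8],[0,0,0.6],[0,0,0.3],[0,0,0.26],[0,0,0],[0,0,0],[0,0,0],[0,0,0],[0,0,0],[0,0,0],[0,0,0]], hand=[-0.5,-0.5,-0.5,-0.5,-0.5,-0.5,-0.5,-0.5,-0.5,-0.5,-0.5,-0.5,-0.5,-0.5,-0.5,1,1,1,1,1])

```text
clock: 6.45
position: [456.3, -109.3, 51.0]
ee_rot: [0.707, -0.707, 0.001, -0.001]
contact_force: [-1.5, 1.4, 6.2]
gripper_width: 42.0
grasp_force: 60.6
```

```bash
python3 plan.py 533.5 -249 200 -87.75
python3 - <<'E'
from h import *
p=eyes.get_image("side"); cv2.imwrite("pics/s1.png",cv2.resize(p["frame"][150:300,240:440,::-1],(800,600),interpolation=2))
E
```

```text
t 6.45 pos [ 456.292 -109.274   51.011] psi -89.96 w 42.0 f 60.6 F [-1.461  1.398  6.189]
turn units [-0.024 -0.001 -0.368] shift units [ 5.706 -2.867 -5.96 ]
```

View pics/s1.png

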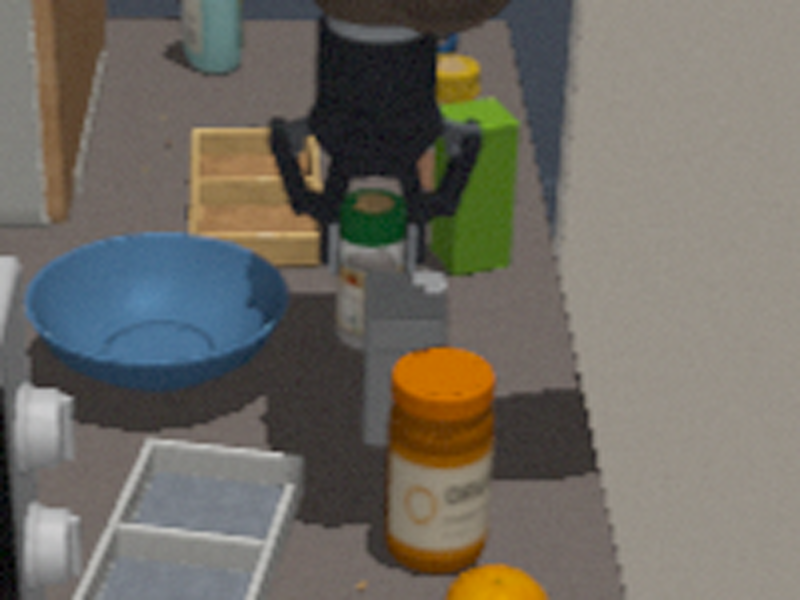

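Pepper jar is held by its upper body at about (373,230) in the crop, upright. Next I lift it and carry it.

Emit:
apply_moves(delta_rot=[[0,0,0],[0,0,0],[0,0,0],[0,0,0],[0,0,0],[0,0,0],[0,0,0],[0,0,0],[0,0,0],[0,0,-0.2],[0,0,-0.17],[0,0,0],[0,0,0],[0,0,0],[0,0,0],[0,0,0],[0,0,0],[0,0,0],[0,0,0],[0,0,0]], xyz=[[0,0,-0.2],[0,0,-0.5],[0,0,-0.7],[0,0,-0.7],[0,0,-0.7],[0,0,-0.7],[0,0,-0.7],[0,0,-0.4],[0.3,-0.15,-0.2],[0.6,-0.3,0],[0.6,-0.3,0],[0.6,-0.3,0],[0.6,-0.3,0],[0.6,-0.3,0],[0.6,-0.3,0],[0.6,-0.3,0],[0.6,-0.3,0],[0.4,-0.3,0],[0.2,-0.1,0],[0,0,0]], hand=[1,1,1,1,1,1,1,1,1,1,1,1,1,1,1,1,1,1,1,1])

```text
clock: 8.17
position: [533.3, -250.5, 168.6]
ee_rot: [0.72, -0.694, -0.001, 0.0]
contact_force: [0.7, 0.3, -0.6]
gripper_width: 42.1
grasp_force: 61.0
```

```bash
python3 plan.py 533.5 -247 57 -87.75
```

```text
t 8.17 pos [ 533.251 -250.487  168.583] psi -87.86 w 42.1 f 61.0 F [ 0.655  0.301 -0.613]
turn units [ 0.017  0.006 -0.019] shift units [-0.139 -0.015  4.463]
```

Emit:
apply_moves(delta_rot=[[0,0,0],[0,0,0],[0,0,0],[0,0,0],[0,0,0],[0,0,0],[0,0,0],[0,0,0],[0,0,0],[0,0,0],[0,0,0],[0,0,0],[0,0,0]], xyz=[[-0.14,0,0.3],[0,0,0.6],[0,0,0.7],[0,0,0.7],[0,0,0.7],[0,0,0.6],[0,0,0.4],[0,0,0.2],[0,0,0.15],[0,0,0.08],[0,0,0],[0,0,0],[0,0,0]], hand=[1,1,1,1,1,1,1,1,1,1,1,1,1])

```text
clock: 9.25
position: [533.8, -246.0, 59.9]
ee_rot: [0.721, -0.693, 0.001, -0.0]
contact_force: [0.7, -0.2, -1.3]
gripper_width: 42.2
grasp_force: 61.0
```

```bash
python3 plan.py 533.5 -247 55 -87.75
python3 - <<'E'
from h import *
p=eyes.get_image("side"); cv2.imwrite("pics/s2.png",cv2.resize(p["frame"][130:260,240:400,::-1],(800,600),interpolation=2))
E
```

```text
t 9.25 pos [ 533.804 -246.033   59.866] psi -87.76 w 42.2 f 61.0 F [ 0.68  -0.218 -1.283]
turn units [-0.015 -0.004 -0.001] shift units [0.038 0.014 0.195]
```

View pics/s2.png

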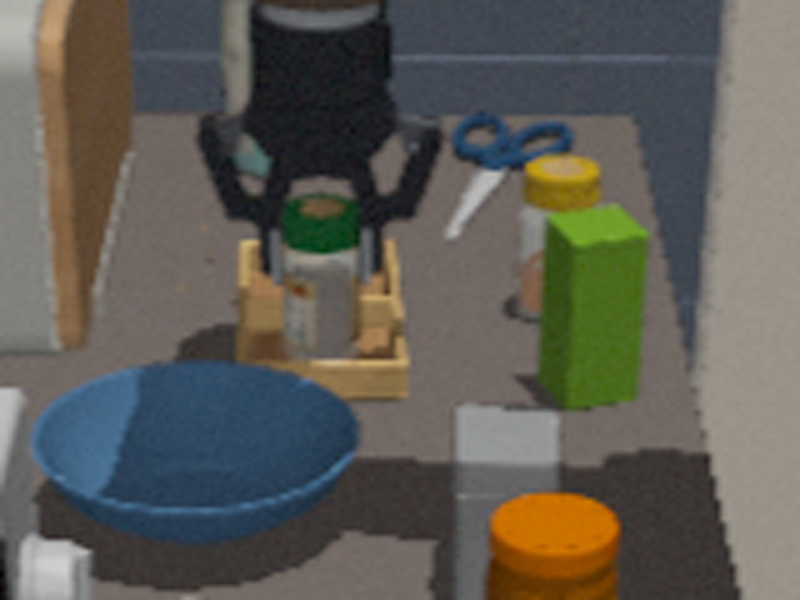

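Jar is inside the near bay at about (320,290) in the crop, a few mm above the floor. I'll lower it slowly to touch.

Emit:
apply_moves(delta_rot=[[0,0,0],[0,0,0],[0,0,0],[0,0,0],[0,0,0],[0,0,0]], xyz=[[0,0,0.05],[0,0,0.05],[0,0,0.05],[0,0,0.03],[0,0,0],[0,0,0]], hand=[1,1,1,1,1,1])

```text
clock: 9.8
position: [533.3, -245.9, 55.0]
ee_rot: [0.721, -0.693, 0.0, 0.0]
contact_force: [-2.3, 0.8, 4.0]
gripper_width: 42.0
grasp_force: 61.3
```

Emit:
apply_moves(delta_rot=[[0,0,0],[0,0,0],[0,0,0],[0,0,0],[0,0,0],[0,0,0],[0,0,0],[0,0,0],[0,0,0],[0,0,0],[0,0,0],[0,0,0]], xyz=[[0,0,0],[0,0,0],[0,0,0],[0,0,0],[0,0,0],[0,0,-0.2],[0,0,-0.6],[0,0,-0.9],[0,0,-0.9],[0,0,-0.9],[0,0,-0.7],[0,0,0]], hand=[-0.4,-0.4,-0.4,-0.4,-0.4,-0.5,-0.5,-0.5,-0.5,-0.5,-0.5,-0.5])

```text
clock: 10.8
position: [535.8, -246.7, 164.5]
ee_rot: [0.721, -0.693, 0.004, -0.002]
contact_force: [0.0, 0.9, 0.1]
gripper_width: 64.0
grasp_force: 0.0
```

```bash
python3 plan.py 394 -327 50 -87.75
```

```text
t 10.80 pos [ 535.803 -246.742  164.518] psi -87.71 w 64.0 f 0.0 F [0.045 0.913 0.148]
turn units [-0.083 -0.03   0.007] shift units [2.985 5.794 4.581]
```

Emit:
apply_moves(delta_rot=[[0,0,0],[0,0,0],[0,0,0],[0,0,0],[0,0,0],[0,0,0],[0,0,0],[0,0,0],[0,0,0],[0,0,0],[0,0,0]], xyz=[[0.2,0.4,0],[0.4,0.8,0],[0.4,0.8,0],[0.4,0.8,0],[0.4,0.8,0],[0.4,0.8,0],[0.4,0.8,0],[0.3,0.5,0],[0.1,0.1,0],[0,0,0],[0,0,0]], hand=[-0.5,-0.5,-0.5,-0.5,-0.5,-0.5,-0.5,-0.5,-0.5,-0.5,-0.5])

```text
clock: 11.72
position: [391.6, -326.6, 159.3]
ee_rot: [0.721, -0.693, -0.0, 0.0]
contact_force: [0.2, 0.2, -0.1]
gripper_width: 64.1
grasp_force: 0.0
```

```bash
python3 plan.py 394 -327 50 -87.75;  python3 - <<'E'
from h import *
np.set_printoptions(precision=1,suppress=True)
p=eyes.get_image("top"); W=world(p); cv2.imwrite("pics/t2.png",p["frame"][:,:,::-1])
q=W[(p["range_z"]>0)&(abs(W[...,0]-535)<40)&(abs(W[...,1]+250)<35)&(abs(W[...,2]-103)<8)]
print(len(q),np.median(q,0),cv2.minAreaRect(q[:,:2].astype(np.float32)))
E
```

```text
t 11.72 pos [ 391.557 -326.641  159.323] psi -87.78 w 64.1 f 0.0 F [ 0.188  0.163 -0.111]
turn units [ 0.     0.    -0.005] shift units [ 0.018 -0.097  4.373]
0 [nan nan nan] ((0.0, 0.0), (0.0, 0.0), 0.0)
  return _methods._mean(a, axis=axis, dtype=dtype,
  ret = um.true_divide(
```

Run:
```python
from h import *
np.set_printoptions(precision=1,suppress=True)
p=eyes.get_image("side"); W=world(p); cv2.imwrite("pics/s3.png",cv2.resize(p["frame"][130:260,240:400,::-1],(800,600),interpolation=2))
q=W[(p["range_z"]>0)&(abs(W[...,0]-535)<40)&(abs(W[...,1]+250)<35)&(W[...,2]>96)]
print(len(q),np.median(q,0),q.max(0)) if len(q) else print(0)
```

```text
123 [ 533.9 -240.9  104.7] [ 553.9 -224.4  109.8]
```

View pics/s3.png

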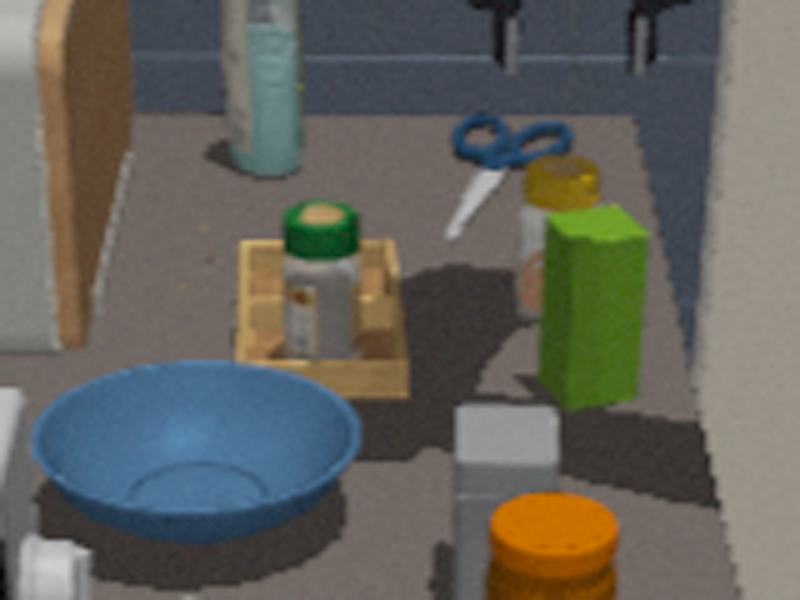

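The pepper jar stands upright in the near bay, at (322,290) in the crop. Now I grasp the paprika.

Emit:
apply_moves(delta_rot=[[0,0,0],[0,0,0],[0,0,0],[0,0,0],[0,0,0],[0,0,0],[0,0,0],[0,0,0],[0,0,0],[0,0,0],[0,0,0],[0,0,0],[0,0,0],[0,0,0],[0,0,0],[0,0,0]], xyz=[[0,-0.1,0.3],[0,0,0.7],[0,0,0.8],[0,0,0.8],[0,0,0.8],[0,0,0.6],[0,0,0.27],[0,0,0.1],[0,0,0],[0,0,0],[0,0,0],[0,0,0],[0,0,0],[0,0,0],[0,0,0],[0,0,0]], hand=[-0.5,-0.5,-0.5,-0.5,-0.5,-0.5,-0.5,-0.5,-0.5,-0.5,1,1,1,1,1,1])

```text
clock: 13.15
position: [394.9, -327.0, 51.7]
ee_rot: [0.721, -0.693, 0.002, -0.0]
contact_force: [0.9, 0.6, 6.1]
gripper_width: 47.1
grasp_force: 62.2
```

```bash
python3 plan.py 537 -335 170 -87.75
```

```text
t 13.15 pos [ 394.888 -327.039   51.72 ] psi -87.74 w 47.1 f 62.2 F [0.914 0.604 6.076]
turn units [-0.026 -0.016  0.002] shift units [ 0.541 -5.668 -4.731]
```

Emit:
apply_moves(delta_rot=[[0,0,0],[0,0,0],[0,0,0],[0,0,0],[0,0,0],[0,0,0],[0,0,0],[0,0,0],[0,0,0],[0,0,0],[0,0,0],[0,0,0],[0,0,0],[0,0,0],[0,0,0],[0,0,0],[0,0,0],[0,0,0],[0,0,0],[0,0,0]], xyz=[[0,0,-0.2],[0,0,-0.5],[0,0,-0.7],[0,0,-0.7],[0,0,-0.7],[0,0,-0.7],[0,0,-0.7],[0,0,-0.4],[0,-0.2,-0.1],[0.1,-0.5,0],[0.1,-0.7,0],[0.1,-0.7,0],[0.1,-0.7,0],[0.1,-0.7,0],[0,-0.7,0],[0,-0.7,0],[0,-0.5,0],[0,-0.2,0],[0,0,0],[0,0,0]], hand=[1,1,1,1,1,1,1,1,1,1,1,1,1,1,1,1,1,1,1,1])

```text
clock: 14.82
position: [533.5, -333.1, 166.6]
ee_rot: [0.721, -0.693, -0.001, 0.0]
contact_force: [-1.1, -0.9, -0.2]
gripper_width: 47.3
grasp_force: 61.7
```

```bash
python3 plan.py 537 -335 59 -87.75
```

```text
t 14.82 pos [ 533.521 -333.057  166.648] psi -87.77 w 47.3 f 61.7 F [-1.136 -0.887 -0.201]
turn units [ 0.021  0.011 -0.003] shift units [ 0.083 -0.136  4.306]
```

Emit:
apply_moves(delta_rot=[[0,0,0],[0,0,0],[0,0,0],[0,0,0],[0,0,0],[0,0,0],[0,0,0],[0,0,0],[0,0,0],[0,0,0],[0,0,0],[0,0,0],[0,0,0],[0,0,0],[0,0,0],[0,0,0],[0,0,0]], xyz=[[0.08,-0.14,0.3],[0,0,0.6],[0,0,0.7],[0,0,0.7],[0,0,0.7],[0,0,0.6],[0,0,0.4],[0,0,0.2],[0,0,0.1],[0,0,0],[0,0,0],[0,0,0.05],[0,0,0.05],[0,0,0.03],[0,0,0],[0,0,0],[0,0,0]], hand=[1,1,1,1,1,1,1,1,1,1,1,1,1,1,1,1,1])

```text
clock: 16.23
position: [537.8, -335.3, 57.2]
ee_rot: [0.721, -0.693, 0.0, -0.0]
contact_force: [1.6, 0.1, -1.3]
gripper_width: 47.1
grasp_force: 61.7
```

Emit:
apply_moves(delta_rot=[[0,0,0],[0,0,0],[0,0,0],[0,0,0]], xyz=[[0,0,0.04],[0,0,0.03],[0,0,0],[0,0,0]], hand=[1,1,1,1])

```text
clock: 16.57
position: [537.9, -335.4, 55.8]
ee_rot: [0.721, -0.693, 0.0, -0.0]
contact_force: [-0.3, -0.0, 2.0]
gripper_width: 47.4
grasp_force: 61.9
```

Emit:
apply_moves(delta_rot=[[0,0,0],[0,0,0],[0,0,0],[0,0,0],[0,0,0],[0,0,0],[0,0,0],[0,0,0],[0,0,0],[0,0,0],[0,0,0],[0,0,0]], xyz=[[0,0,0],[0,0,0],[0,0,0],[0,0,0],[0,0,0],[0,0,-0.2],[0,0,-0.6],[0,0,-0.9],[0,0,-0.9],[0,0,-0.9],[0,0,-0.9],[0,0,-0.4]], hand=[-0.4,-0.4,-0.4,-0.4,-0.4,-0.5,-0.6,-0.6,-0.6,-0.6,-0.6,-0.6])

```text
clock: 17.57
position: [539.2, -336.1, 179.3]
ee_rot: [0.721, -0.693, 0.003, -0.001]
contact_force: [0.3, -0.6, -0.1]
gripper_width: 68.1
grasp_force: 0.0
```

```bash
python3 plan.py 438 -11.5 45 -90
```

```text
t 17.57 pos [ 539.185 -336.066  179.337] psi -87.73 w 68.1 f 0.0 F [ 0.344 -0.591 -0.122]
turn units [-0.051 -0.028  0.378] shift units [-12.983   4.047   5.373]
```

Emit:
apply_moves(delta_rot=[[0,0,0.38],[0,0,0],[0,0,0],[0,0,0],[0,0,0],[0,0,0],[0,0,0],[0,0,0],[0,0,0],[0,0,0],[0,0,0],[0,0,0],[0,0,0],[0,0,0],[0,0,0],[0,0,0],[0,0,0],[0,0,0],[0,0,0],[0,0,0]], xyz=[[0,0,0],[-0.4,0.15,0],[-0.7,0.2,0],[-0.9,0.3,0],[-0.9,0.3,0],[-0.9,0.3,0],[-0.9,0.3,0],[-0.9,0.3,0],[-0.9,0.3,0],[-0.9,0.3,0],[-0.9,0.3,0],[-0.9,0.3,0],[-0.9,0.3,0],[-0.9,0.2,0],[-0.9,0.2,0],[-0.7,0.2,0],[-0.3,0.1,0],[0,0,0],[0,0,0],[0,0,0]], hand=[-0.6,-0.6,-0.6,-0.6,-0.6,-0.6,-0.6,-0.6,-0.6,-0.6,-0.6,-0.6,-0.6,-0.6,-0.6,-0.6,-0.6,-0.6,-0.6,-0.6])

```text
clock: 19.23
position: [436.7, -13.2, 175.1]
ee_rot: [-0.707, 0.707, 0.0, -0.0]
contact_force: [-0.4, -0.8, 0.3]
gripper_width: 68.3
grasp_force: 0.0
```

```bash
python3 plan.py 438 -11.5 43 -90
python3 - <<'E'
from h import *
np.set_printoptions(precision=1,suppress=True)
p=eyes.get_image("side"); W=world(p)
for n,c in (("pep",(533,-247)),("pap",(537,-335))):
    q=W[(p["range_z"]>0)&(abs(W[...,0]-c[0])<40)&(abs(W[...,1]-c[1])<35)&(W[...,2]>98)]
    print(n,len(q),np.median(q,0),q.max(0)) if len(q) else print(0)
E
```

```text
t 19.23 pos [436.655 -13.227 175.057] psi -90.06 w 68.3 f 0.0 F [-0.375 -0.786  0.323]
turn units [ 0.006 -0.003 -0.009] shift units [-0.069 -0.054  5.282]
pep 114 [ 534.1 -243.   105. ] [ 554.  -226.5  108.4]
pap 100 [ 537.6 -328.5  106. ] [ 557.1 -311.9  110.3]
```

Emit:
apply_moves(delta_rot=[[0,0,0],[0,0,0],[0,0,0],[0,0,0],[0,0,0],[0,0,0],[0,0,0],[0,0,0],[0,0,0],[0,0,0],[0,0,0],[0,0,0],[0,0,0],[0,0,0],[0,0,0],[0,0,0],[0,0,0]], xyz=[[-0.07,-0.05,0.3],[0,0,0.7],[0,0,0.8],[0,0,0.8],[0,0,0.8],[0,0,0.8],[0,0,0.6],[0,0,0.3],[0,0,0.18],[0,0,0],[0,0,0],[0,0,0],[0,0,0],[0,0,0],[0,0,0],[0,0,0],[0,0,0]], hand=[-0.6,-0.6,-0.6,-0.6,-0.6,-0.6,-0.6,-0.6,-0.6,-0.6,-0.6,1,1,1,1,1,1])

```text
clock: 20.7
position: [439.0, -10.8, 44.3]
ee_rot: [-0.707, 0.707, -0.001, 0.001]
contact_force: [-0.2, -0.3, 6.3]
gripper_width: 50.0
grasp_force: 62.3
```

```bash
python3 plan.py 569.6 183 190 -100.85
```

```text
t 20.70 pos [438.975 -10.768  44.34 ] psi -90.01 w 50.0 f 62.3 F [-0.162 -0.329  6.27 ]
turn units [-0.022  0.006  1.807] shift units [-8.596 -3.673 -5.826]
```

Emit:
apply_moves(delta_rot=[[0,0,0],[0,0,0],[0,0,0],[0,0,0],[0,0,0.2],[0,0,0.4],[0,0,0.5],[0,0,0.4],[0,0,0.2],[0,0,0.1],[0,0,0],[0,0,0],[0,0,0],[0,0,0],[0,0,0],[0,0,0],[0,0,0],[0,0,0],[0,0,0],[0,0,0]], xyz=[[0,0,-0.2],[0,0,-0.5],[0,0,-0.7],[0,0,-0.8],[0,0,-0.8],[0,0,-0.8],[0,0,-0.8],[0,0,-0.6],[0,0,-0.4],[0,0,-0.2],[-0.4,-0.2,0],[-0.7,-0.3,0],[-0.8,-0.35,0],[-0.8,-0.35,0],[-0.8,-0.35,0],[-0.8,-0.35,0],[-0.8,-0.35,0],[-0.8,-0.35,0],[-0.8,-0.35,0],[-0.8,-0.3,0]], hand=[1,1,1,1,1,1,1,1,1,1,1,1,1,1,1,1,1,1,1,1])

```text
clock: 22.37
position: [553.3, 159.1, 186.6]
ee_rot: [-0.637, 0.771, 0.0, -0.001]
contact_force: [-0.2, -1.0, -1.4]
gripper_width: 50.0
grasp_force: 62.1
```

Emit:
apply_moves(delta_rot=[[0,0,0],[0,0,0],[0,0,0],[0,0,0]], xyz=[[-0.6,-0.3,0],[-0.3,-0.1,0],[0,0,0],[0,0,0]], hand=[1,1,1,1])

```text
clock: 22.7
position: [566.4, 178.0, 187.1]
ee_rot: [-0.637, 0.771, 0.0, -0.001]
contact_force: [0.9, -0.2, -1.0]
gripper_width: 49.8
grasp_force: 62.1
```

```bash
python3 plan.py 569.6 183 52 -100.85
python3 - <<'E'
from h import *
np.set_printoptions(precision=1,suppress=True)
p=eyes.get_image("side"); W=world(p); cv2.imwrite("pics/s4.png",cv2.resize(p["frame"][130:340,220:440,::-1],(628,600),interpolation=2))
m=nets.masks_of("tea_tin_centre",p)
for r in m[:3]:
    q=W[r["region"]&(p["range_z"]>0)]; print(r["score"],r["bbox"],np.median(q,0),q.min(0),q.max(0))
E
```

```text
t 22.70 pos [566.393 177.992 187.115] psi -100.82 w 49.8 f 62.1 F [ 0.867 -0.23  -1.032]
turn units [ 0.021 -0.015  0.004] shift units [-0.221 -0.088  5.405]
0.82 [284.0, 315.4, 321.8, 374.0] [518.6 374.6  67.5] [480.9 302.2  -1.5] [555.3 397.1  95.5]
0.73 [264.8, 201.4, 293.3, 253.6] [567.4 204.2 203.4] [ 538.7 -312.5   -2.6] [632.  214.6 254.5]
```

View pics/s4.png

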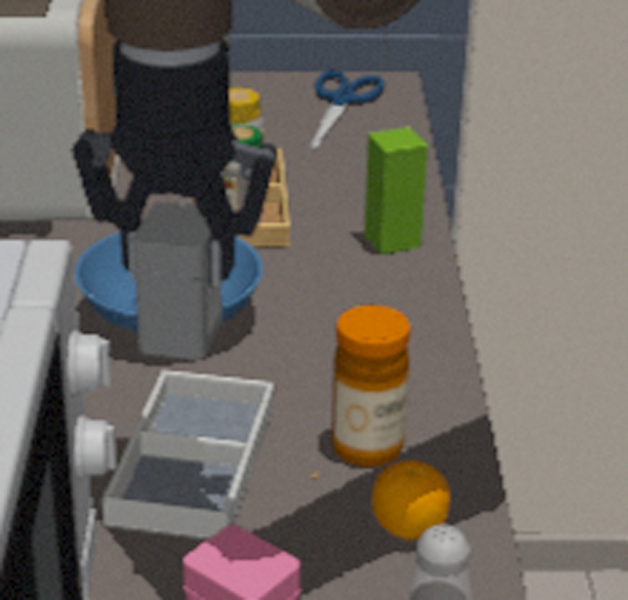

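Tin is held upright above the near bay of the white tray, whose centre is at (185,490) in the crop. I'll lower it.

Emit:
apply_moves(delta_rot=[[0,0,0],[0,0,0],[0,0,0],[0,0,0],[0,0,0],[0,0,0],[0,0,0],[0,0,0],[0,0,0],[0,0,0],[0,0,0],[0,0,0],[0,0,0],[0,0,0]], xyz=[[-0.2,-0.09,0.3],[0,0,0.7],[0,0,0.8],[0,0,0.8],[0,0,0.8],[0,0,0.8],[0,0,0.6],[0,0,0.3],[0,0,0.2],[0,0,0.1],[0,0,0],[0,0,0],[0,0,0],[0,0,0]], hand=[1,1,1,1,1,1,1,1,1,1,1,1,1,1])

```text
clock: 23.97
position: [570.8, 182.9, 54.2]
ee_rot: [-0.637, 0.771, -0.0, 0.001]
contact_force: [0.2, 0.2, -1.0]
gripper_width: 50.1
grasp_force: 62.1
```

```bash
python3 plan.py 569.6 183.5 48 -100.85
```

```text
t 23.97 pos [570.79  182.878  54.219] psi -100.84 w 50.1 f 62.1 F [ 0.25   0.248 -0.977]
turn units [-0.013  0.012  0.002] shift units [-0.015  0.051  0.249]
```

Emit:
apply_moves(delta_rot=[[0,0,0],[0,0,0],[0,0,0],[0,0,0],[0,0,0],[0,0,0],[0,0,0],[0,0,0]], xyz=[[0,0.04,0.05],[0,0,0.05],[0,0,0.04],[0,0,0.04],[0,0,0.03],[0,0,0.02],[0,0,0],[0,0,0]], hand=[1,1,1,1,1,1,1,1])

```text
clock: 24.63
position: [569.4, 182.7, 48.3]
ee_rot: [-0.637, 0.771, -0.0, -0.0]
contact_force: [-1.6, 0.4, 5.2]
gripper_width: 50.0
grasp_force: 62.6
```

Touched the floor (force up by about 6 N). Release and rise.

Emit:
apply_moves(delta_rot=[[0,0,0],[0,0,0],[0,0,0],[0,0,0],[0,0,0],[0,0,0],[0,0,0],[0,0,0],[0,0,0],[0,0,0],[0,0,0],[0,0,0],[0,0,0]], xyz=[[0,0,0],[0,0,0],[0,0,0],[0,0,0],[0,0,0],[0,0,-0.2],[0,0,-0.6],[0,0,-0.9],[0,0,-0.9],[0,0,-0.9],[0,0,-0.9],[0,0,-0.9],[0,0,-0.4]], hand=[-0.55,-0.55,-0.55,-0.55,-0.55,-0.55,-0.55,-0.55,-0.55,-0.55,-0.55,-0.55,-0.55])

```text
clock: 25.72
position: [570.8, 183.3, 193.9]
ee_rot: [-0.637, 0.771, -0.001, 0.003]
contact_force: [0.7, 0.5, 0.5]
gripper_width: 66.0
grasp_force: 0.0
```

```bash
python3 plan.py 382.4 -219.5 200 -71
python3 - <<'E'
from h import *
np.set_printoptions(precision=1,suppress=True)
p=eyes.get_image("side"); W=world(p)
q=W[(p["range_z"]>0)&(abs(W[...,0]-569)<50)&(abs(W[...,1]-183)<45)&(abs(W[...,2]-95)<6)]
print(len(q),np.median(q,0),cv2.minAreaRect(q[:,:2].astype(np.float32)))
E
```

```text
t 25.72 pos [570.752 183.326 193.946] psi -100.81 w 66.0 f 0.0 F [0.747 0.485 0.549]
turn units [-0.055  0.02  -4.969] shift units [12.782 12.37  -0.242]
470 [569.  187.7  95.8] ((569.1174926757812, 183.41265869140625), (67.87554931640625, 49.929073333740234), 77.651611328125)
```

Emit:
apply_moves(delta_rot=[[0,0,-0.6],[0,0,-0.9],[0,0,-0.9],[0,0,-0.9],[0,0,-0.9],[0,0,-0.77],[0,0,0],[0,0,0],[0,0,0],[0,0,0],[0,0,0],[0,0,0],[0,0,0],[0,0,0],[0,0,0],[0,0,0],[0,0,0],[0,0,0],[0,0,0],[0,0,0]], xyz=[[0,0,0],[0,0,0],[0,0,0],[0,0,0],[0,0,0],[0,0,0],[0.4,0.4,0],[0.7,0.7,0],[0.9,0.9,0],[0.9,0.9,0],[0.9,0.9,0],[0.9,0.9,0],[0.9,0.9,0],[0.9,0.9,0],[0.9,0.9,0],[0.9,0.9,0],[0.9,0.9,0],[0.9,0.9,0],[0.9,0.9,0],[0.9,0.7,0]], hand=[-0.55,-0.55,-0.55,-0.55,-0.55,-0.55,-0.55,-0.55,-0.55,-0.55,-0.55,-0.55,-0.55,-0.55,-0.55,-0.55,-0.55,-0.55,-0.55,-0.55])

```text
clock: 27.43
position: [386.6, -194.9, 189.3]
ee_rot: [0.813, -0.582, -0.001, 0.0]
contact_force: [-0.6, -0.5, -0.1]
gripper_width: 66.1
grasp_force: 0.0
```

Emit:
apply_moves(delta_rot=[[0,0,0],[0,0,0],[0,0,0],[0,0,0]], xyz=[[0.6,0.5,0],[0.3,0.3,0],[0,0,0],[0,0,0]], hand=[-0.55,-0.55,-0.55,-0.55])

```text
clock: 27.77
position: [377.2, -221.5, 189.6]
ee_rot: [0.813, -0.582, -0.0, 0.0]
contact_force: [-0.7, 0.9, -0.0]
gripper_width: 66.3
grasp_force: 0.0
```

```bash
python3 plan.py 382.4 -219.5 58 -71
```

```text
t 27.77 pos [ 377.177 -221.528  189.628] psi -71.15 w 66.3 f 0.0 F [-0.706  0.935 -0.031]
turn units [ 0.005  0.006 -0.024] shift units [-0.009 -0.224  5.265]
```

Emit:
apply_moves(delta_rot=[[0,0,0],[0,0,0],[0,0,0],[0,0,0],[0,0,0],[0,0,0],[0,0,0],[0,0,0],[0,0,0],[0,0,0],[0,0,0],[0,0,0],[0,0,0],[0,0,0],[0,0,0],[0,0,0],[0,0,0],[0,0,0]], xyz=[[0,-0.22,0],[0,0,0.3],[0,0,0.7],[0,0,0.8],[0,0,0.8],[0,0,0.8],[0,0,0.8],[0,0,0.6],[0,0,0.3],[0,0,0.16],[0,0,0],[0,0,0],[0,0,0],[0,0,0],[0,0,0],[0,0,0],[0,0,0],[0,0,0]], hand=[-0.55,-0.55,-0.55,-0.55,-0.55,-0.55,-0.55,-0.55,-0.55,-0.55,-0.55,-0.55,1,1,1,1,1,1])

```text
clock: 29.27
position: [383.8, -219.9, 59.5]
ee_rot: [0.814, -0.581, 0.001, -0.0]
contact_force: [-0.7, 0.6, 7.3]
gripper_width: 43.4
grasp_force: 53.6
```

```bash
python3 plan.py 553.6 99.6 210 -100.85
```

```text
t 29.27 pos [ 383.792 -219.887   59.49 ] psi -71.01 w 43.4 f 53.6 F [-0.714  0.556  7.332]
turn units [-0.018 -0.007  4.974] shift units [-13.83   -4.265  -6.02 ]
```

Emit:
apply_moves(delta_rot=[[0,0,0],[0,0,0],[0,0,0],[0,0,0.3],[0,0,0.7],[0,0,0.8],[0,0,0.8],[0,0,0.8],[0,0,0.8],[0,0,0.5],[0,0,0.27],[0,0,0],[0,0,0],[0,0,0],[0,0,0],[0,0,0],[0,0,0],[0,0,0],[0,0,0],[0,0,0]], xyz=[[0,0,-0.2],[0,0,-0.5],[0,0,-0.7],[0,0,-0.8],[0,0,-0.8],[0,0,-0.8],[0,0,-0.8],[0,0,-0.7],[0,0,-0.5],[0,0,-0.2],[0,0,0],[-0.4,-0.1,0],[-0.7,-0.2,0],[-0.9,-0.3,0],[-0.9,-0.3,0],[-0.9,-0.3,0],[-0.9,-0.3,0],[-0.9,-0.3,0],[-0.9,-0.3,0],[-0.9,-0.3,0]], hand=[1,1,1,1,1,1,1,1,1,1,1,1,1,1,1,1,1,1,1,1])

```text
clock: 30.93
position: [476.8, -47.6, 208.2]
ee_rot: [-0.637, 0.77, 0.0, -0.0]
contact_force: [-0.4, -0.5, 0.3]
gripper_width: 43.6
grasp_force: 53.4
```

Emit:
apply_moves(delta_rot=[[0,0,0],[0,0,0],[0,0,0],[0,0,0],[0,0,0],[0,0,0],[0,0,0],[0,0,0],[0,0,0],[0,0,0]], xyz=[[-0.9,-0.3,0],[-0.9,-0.3,0],[-0.9,-0.3,0],[-0.9,-0.3,0],[-0.9,-0.3,0],[-0.9,-0.2,0],[-0.7,-0.2,0],[-0.3,0,0],[0,0,0],[0,0,0]], hand=[1,1,1,1,1,1,1,1,1,1])

```text
clock: 31.77
position: [552.8, 99.0, 208.1]
ee_rot: [-0.637, 0.77, 0.0, -0.001]
contact_force: [0.6, -1.4, -0.6]
gripper_width: 43.5
grasp_force: 53.4
```

```bash
python3 plan.py 553.6 98.6 68 -100.85
python3 - <<'E'
from h import *
p=eyes.get_image("side"); cv2.imwrite("pics/s5.png",cv2.resize(p["frame"][130:340,220:440,::-1],(628,600),interpolation=2))
E
```

```text
t 31.77 pos [552.801  99.014 208.054] psi -100.80 w 43.5 f 53.4 F [ 0.631 -1.381 -0.583]
turn units [ 0.014 -0.007  0.009] shift units [ 0.01  -0.035  5.602]
```

View pics/s5.png

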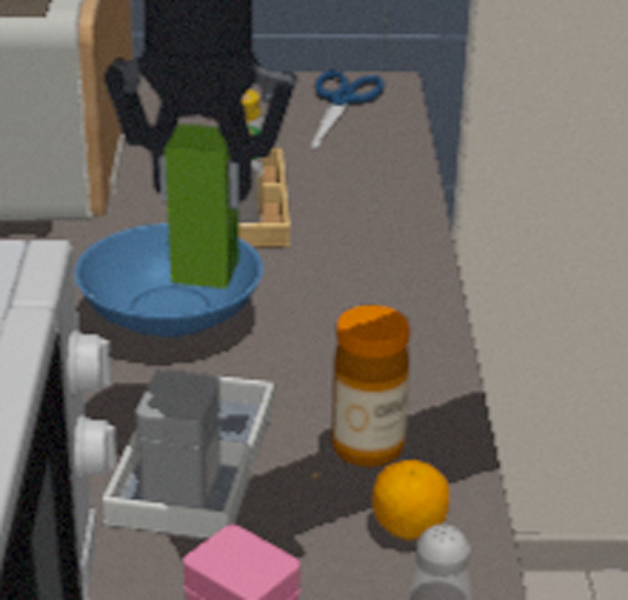

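The tin stands in its bay at (180,440), and the box is held upright above the free bay. I'll lower it.

Emit:
apply_moves(delta_rot=[[0,0,0],[0,0,0],[0,0,0],[0,0,0],[0,0,0],[0,0,0],[0,0,0],[0,0,0],[0,0,0],[0,0,0],[0,0,0],[0,0,0],[0,0,0],[0,0,0]], xyz=[[0,-0.03,0.3],[0,0,0.7],[0,0,0.8],[0,0,0.8],[0,0,0.8],[0,0,0.8],[0,0,0.6],[0,0,0.4],[0,0,0.25],[0,0,0.15],[0,0,0],[0,0,0],[0,0,0],[0,0,0]], hand=[1,1,1,1,1,1,1,1,1,1,1,1,1,1])

```text
clock: 32.98
position: [554.8, 99.0, 69.5]
ee_rot: [-0.637, 0.771, -0.0, 0.001]
contact_force: [-0.4, 0.5, -0.6]
gripper_width: 43.4
grasp_force: 53.4
```

```bash
python3 plan.py 553.6 98.6 63.5 -100.85
```

```text
t 32.98 pos [554.817  99.036  69.451] psi -100.84 w 43.4 f 53.4 F [-0.372  0.506 -0.623]
turn units [-0.014  0.01   0.002] shift units [0.026 0.045 0.238]
```

Emit:
apply_moves(delta_rot=[[0,0,0],[0,0,0],[0,0,0],[0,0,0],[0,0,0],[0,0,0],[0,0,0],[0,0,0]], xyz=[[0,0.03,0.05],[0,0,0.05],[0,0,0.04],[0,0,0.03],[0,0,0.03],[0,0,0.02],[0,0,0],[0,0,0]], hand=[1,1,1,1,1,1,1,1])

```text
clock: 33.65
position: [553.5, 98.9, 63.5]
ee_rot: [-0.637, 0.771, -0.0, -0.0]
contact_force: [-1.8, -0.0, 4.2]
gripper_width: 43.3
grasp_force: 53.9
```

Emit:
apply_moves(delta_rot=[[0,0,0],[0,0,0],[0,0,0],[0,0,0],[0,0,0],[0,0,0],[0,0,0],[0,0,0],[0,0,0],[0,0,0],[0,0,0],[0,0,0],[0,0,0]], xyz=[[0,0,0],[0,0,0],[0,0,0],[0,0,0],[0,0,0],[0,0,-0.2],[0,0,-0.6],[0,0,-0.9],[0,0,-0.9],[0,0,-0.9],[0,0,-0.9],[0,0,-0.7],[0,0,0]], hand=[-0.45,-0.45,-0.45,-0.45,-0.45,-0.45,-0.45,-0.45,-0.45,-0.45,-0.45,-0.45,-0.45])

```text
clock: 34.73
position: [555.9, 99.6, 195.4]
ee_rot: [-0.637, 0.77, -0.002, 0.004]
contact_force: [0.0, -0.6, -0.4]
gripper_width: 61.7
grasp_force: 0.0
```

```bash
python3 plan.py 398.7 219.5 180 -100.85
python3 - <<'E'
from h import *
np.set_printoptions(precision=1,suppress=True)
p=eyes.get_image("side"); W=world(p)
q=W[(p["range_z"]>0)&(abs(W[...,0]-553)<50)&(abs(W[...,1]-99)<45)&(abs(W[...,2]-117)<6)]
print(len(q),np.median(q,0),cv2.minAreaRect(q[:,:2].astype(np.float32)))
for r in nets.masks_of("mandarin_centre",p)[:3]:
    q=W[r["region"]&(p["range_z"]>0)]; print(r["score"],r["bbox"],np.median(q,0),np.percentile(q,3,0),np.percentile(q,97,0))
E
```

```text
t 34.73 pos [555.944  99.635 195.422] psi -100.79 w 61.7 f 0.0 F [ 0.014 -0.633 -0.367]
turn units [-0.077  0.041  0.009] shift units [-3.525  7.08   0.617]
272 [552.9 105.1 117.7] ((552.880126953125, 99.69499969482422), (49.945613861083984, 44.98925018310547), 78.79825592041016)
0.97 [352.9, 287.3, 378.6, 317.2] [400.7 235.4  43.7] [375.1 209.6  17.4] [422.8 247.2  55.2]
0.82 [344.4, 380.1, 368.2, 410.0] [425.5 460.9  35.7] [409.2 440.5  16.3] [443.1 471.8  41.7]
0.31 [268.3, 257.9, 296.6, 307.6] [568.6 207.4  77.2] [543.9 158.4  21.4] [593.9 215.7  97.8]
```

Emit:
apply_moves(delta_rot=[[0,0,0],[0,0,0],[0,0,0],[0,0,0],[0,0,0],[0,0,0],[0,0,0],[0,0,0],[0,0,0],[0,0,0],[0,0,0],[0,0,0],[0,0,0]], xyz=[[-0.2,0.4,0],[-0.4,0.8,0],[-0.4,0.8,0],[-0.4,0.8,0],[-0.4,0.8,0],[-0.4,0.8,0],[-0.4,0.8,0],[-0.4,0.8,0],[-0.3,0.7,0],[-0.2,0.4,0],[0,0,0],[0,0,0],[0,0,0]], hand=[-0.95,-0.95,-0.95,-0.95,-0.95,-0.95,-0.95,-0.95,-0.95,-0.95,-0.95,-0.95,-0.95])

```text
clock: 35.92
position: [395.4, 218.0, 189.9]
ee_rot: [-0.637, 0.771, -0.0, -0.001]
contact_force: [0.1, -0.8, 0.5]
gripper_width: 83.3
grasp_force: 0.0
```

```bash
python3 plan.py 398.7 219.5 12 -100.85
python3 - <<'E'
from h import *
np.set_printoptions(precision=1,suppress=True)
p=eyes.get_image("top"); W=world(p); ok=p["range_z"]>0
q=W[ok&(abs(W[...,0]-398)<40)&(abs(W[...,1]-219)<40)&(W[...,2]>35)&(W[...,2]<60)]
print(len(q),np.median(q,0) if len(q) else 0)
E
```

```text
t 35.92 pos [395.418 217.983 189.945] psi -100.83 w 83.3 f 0.0 F [ 0.066 -0.764  0.457]
turn units [ 0.007 -0.012  0.003] shift units [-0.084 -0.117  7.118]
353 [392.5 211.9  47.9]
```

Emit:
apply_moves(delta_rot=[[0,0,0],[0,0,0],[0,0,0],[0,0,0],[0,0,0],[0,0,0],[0,0,0],[0,0,0],[0,0,0],[0,0,0],[0,0,0],[0,0,0],[0,0,0],[0,0,0],[0,0,0],[0,0,0],[0,0,0],[0,0,0],[0,0,0],[0,0,0]], xyz=[[-0.08,-0.12,0],[0,0,0.4],[0,0,0.8],[0,0,0.8],[0,0,0.8],[0,0,0.8],[0,0,0.8],[0,0,0.8],[0,0,0.8],[0,0,0.6],[0,0,0.4],[0,0,0.2],[0,0,0.1],[0,0,0],[0,0,0],[0,0,0],[0,0,0],[0,0,0],[0,0,0],[0,0,0]], hand=[-0.95,-0.95,-0.95,-0.95,-0.95,-0.95,-0.95,-0.95,-0.95,-0.95,-0.95,-0.95,-0.95,-0.95,-0.95,1,1,1,1,1])

```text
clock: 37.63
position: [399.5, 220.0, 9.4]
ee_rot: [-0.637, 0.771, -0.0, 0.001]
contact_force: [-1.9, -1.8, 7.7]
gripper_width: 52.7
grasp_force: 61.4
```

```bash
python3 plan.py 593.6 -78.4 120 -100.85
```

```text
t 37.63 pos [399.512 220.035   9.385] psi -100.81 w 52.7 f 61.4 F [-1.927 -1.79   7.742]
turn units [-0.012  0.013  0.007] shift units [10.263 -9.872 -4.425]
```

Opening is 52.7 mm, so the grip is above the equator. I'll regrip 5 mm lower.

Emit:
apply_moves(delta_rot=[[0,0,0],[0,0,0],[0,0,0],[0,0,0],[0,0,0],[0,0,0],[0,0,0],[0,0,0],[0,0,0],[0,0,0],[0,0,0],[0,0,0],[0,0,0]], xyz=[[0,0,0],[0,0,0],[0,0,0],[0,0,0],[0,0,0.08],[0,0,0.08],[0,0,0.04],[0,0,0],[0,0,0],[0,0,0],[0,0,0],[0,0,0],[0,0,0]], hand=[-0.7,-0.7,-0.7,-0.7,-0.7,-0.7,-0.7,-0.7,1,1,1,1,1])

```text
clock: 38.72
position: [399.3, 219.7, 3.7]
ee_rot: [-0.637, 0.771, -0.0, 0.0]
contact_force: [-0.5, -1.5, 4.8]
gripper_width: 53.1
grasp_force: 61.8
```

```bash
python3 plan.py 593.6 -78.4 120 -100.85
python3 - <<'E'
from h import *
p=eyes.get_image("side"); cv2.imwrite("pics/s6.png",cv2.resize(p["frame"][230:350,300:440,::-1],(700,600),interpolation=2))
E
```

```text
t 38.72 pos [399.287 219.693   3.695] psi -100.82 w 53.1 f 61.8 F [-0.549 -1.472  4.774]
turn units [-0.005  0.003  0.005] shift units [10.247 -9.878 -4.652]
```

View pics/s6.png

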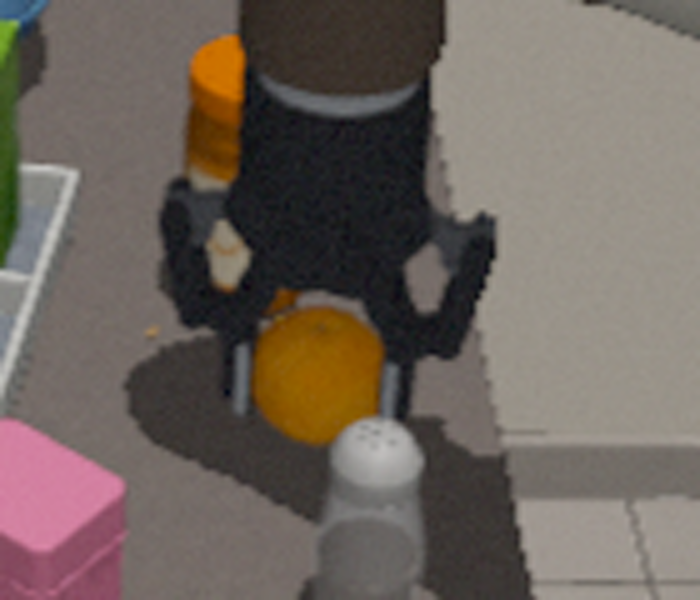

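The pads straddle the mandarin's middle, at (242,380) and (390,385) in the crop. I'll lift it high enough to clear honey and box.

Emit:
apply_moves(delta_rot=[[0,0,0],[0,0,0],[0,0,0],[0,0,0],[0,0,0],[0,0,0],[0,0,0],[0,0,0],[0,0,0],[0,0,0],[0,0,0],[0,0,0],[0,0,0],[0,0,0],[0,0,0],[0,0,0],[0,0,0],[0,0,0],[0,0,0],[0,0,0]], xyz=[[0,0,-0.2],[0,0,-0.5],[0,0,-0.7],[0,0,-0.8],[0,0,-0.8],[0,0,-0.8],[0,0,-0.8],[0,0,-0.7],[0,0,-0.4],[0,0,-0.2],[0.4,-0.4,0],[0.7,-0.7,0],[0.8,-0.8,0],[0.8,-0.8,0],[0.8,-0.8,0],[0.8,-0.8,0],[0.8,-0.8,0],[0.8,-0.8,0],[0.8,-0.8,0],[0.8,-0.8,0]], hand=[1,1,1,1,1,1,1,1,1,1,1,1,1,1,1,1,1,1,1,1])

```text
clock: 40.43
position: [547.9, -1.1, 149.8]
ee_rot: [-0.637, 0.771, 0.001, -0.001]
contact_force: [-0.1, 0.3, -0.5]
gripper_width: 53.0
grasp_force: 62.9
```

Emit:
apply_moves(delta_rot=[[0,0,0],[0,0,0],[0,0,0],[0,0,0],[0,0,0],[0,0,0],[0,0,0]], xyz=[[0.8,-0.8,0],[0.8,-0.7,0],[0.7,-0.5,0],[0.4,-0.3,0],[0,0,0],[0,0,0],[0,0,0]], hand=[1,1,1,1,1,1,1])

```text
clock: 41.02
position: [591.0, -76.2, 150.2]
ee_rot: [-0.637, 0.771, 0.0, -0.0]
contact_force: [0.1, 0.5, 0.6]
gripper_width: 52.8
grasp_force: 62.9
```

```bash
python3 plan.py 593.6 -79 16 -100.85
python3 - <<'E'
from h import *
p=eyes.get_image("side"); cv2.imwrite("pics/s7.png",cv2.resize(p["frame"][130:340,220:440,::-1],(628,600),interpolation=2))
E
```

```text
t 41.02 pos [590.979 -76.179 150.201] psi -100.82 w 52.8 f 62.9 F [0.118 0.529 0.579]
turn units [0.011 0.    0.005] shift units [ 0.091 -0.124  5.368]
```

View pics/s7.png

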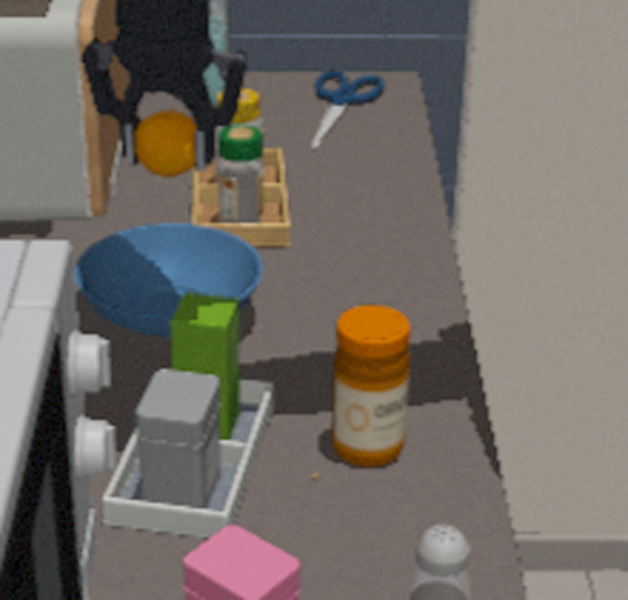

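Mandarin is held over the bowl. Everything placed so far stands upright in its own bay. Lowering.

Emit:
apply_moves(delta_rot=[[0,0,0],[0,0,0],[0,0,0],[0,0,0],[0,0,0],[0,0,0],[0,0,0],[0,0,0],[0,0,0],[0,0,0],[0,0,0],[0,0,0],[0,0,0],[0,0,0]], xyz=[[0.09,-0.12,0.3],[0,0,0.7],[0,0,0.8],[0,0,0.8],[0,0,0.8],[0,0,0.7],[0,0,0.5],[0,0,0.3],[0,0,0.2],[0,0,0.1],[0,0,0.1],[0,0,0],[0,0,0],[0,0,0]], hand=[1,1,1,1,1,1,1,1,1,1,1,1,1,1])

```text
clock: 42.23
position: [594.7, -79.6, 18.8]
ee_rot: [-0.637, 0.771, -0.0, 0.001]
contact_force: [0.1, -0.6, -0.8]
gripper_width: 53.1
grasp_force: 62.9
```

Emit:
apply_moves(delta_rot=[[0,0,0],[0,0,0],[0,0,0],[0,0,0],[0,0,0],[0,0,0],[0,0,0],[0,0,0]], xyz=[[0,0,0.06],[0,0,0.06],[0,0,0.05],[0,0,0.05],[0,0,0.05],[0,0,0.04],[0,0,0],[0,0,0]], hand=[1,1,1,1,1,1,1,1])

```text
clock: 42.9
position: [594.1, -79.7, 10.2]
ee_rot: [-0.637, 0.771, 0.0, -0.0]
contact_force: [-0.3, -1.3, -0.2]
gripper_width: 53.2
grasp_force: 62.9
```

Emit:
apply_moves(delta_rot=[[0,0,0],[0,0,0],[0,0,0],[0,0,0]], xyz=[[0,0,0.03],[0,0,0.02],[0,0,0],[0,0,0]], hand=[1,1,1,1])

```text
clock: 43.23
position: [594.4, -79.6, 9.8]
ee_rot: [-0.637, 0.771, -0.0, 0.0]
contact_force: [-2.4, 0.2, 5.2]
gripper_width: 52.6
grasp_force: 63.3
```

Touching the bowl floor. Open slightly, rise, and back off.

Emit:
apply_moves(delta_rot=[[0,0,0],[0,0,0],[0,0,0],[0,0,0],[0,0,0],[0,0,0],[0,0,0],[0,0,0],[0,0,0],[0,0,0],[0,0,0],[0,0,0],[0,0,0],[0,0,0],[0,0,0],[0,0,0],[0,0,0],[0,0,0],[0,0,0],[0,0,0]], xyz=[[0,0,0],[0,0,0],[0,0,0],[0,0,0],[0,0,0],[0,0,-0.1],[0,0,-0.3],[0,0,-0.6],[0,0,-0.8],[0,0,-0.9],[0,0,-0.9],[0,0,-0.9],[0,0,-0.9],[0,0,-0.9],[0,0.5,-0.7],[0,0.8,0],[0,0.8,0],[0,0.8,0],[0,0.5,0],[0,0,0]], hand=[-0.6,-0.6,-0.6,-0.6,-0.6,-0.6,-0.6,-0.6,-0.6,-0.6,-0.6,-0.6,-0.6,-0.6,-0.6,-0.6,-0.6,-0.6,-0.6,-0.6])

```text
clock: 44.9
position: [508.3, -63.5, 185.1]
ee_rot: [-0.637, 0.771, 0.0, 0.0]
contact_force: [-1.4, -0.2, 0.6]
gripper_width: 68.5
grasp_force: 0.0
```

```bash
python3 plan.py 500 -80 150 -100.85
python3 - <<'E'
from h import *
np.set_printoptions(precision=1,suppress=True)
p=eyes.get_image("side"); W=world(p); q=eyes.get_image("top")
a=cv2.resize(p["frame"][130:340,220:440],(500,477)); b=q["frame"][150:320,150:520][:, :300]
cv2.imwrite("pics/f1.png",np.hstack([a,cv2.resize(b,(300,477))])[:,:,::-1])
for n in H:
  for r in nets.masks_of(n,p)[:1]:
    s=W[r["region"]&(p["range_z"]>0)]; print(n,r["score"],np.median(s,0),"ztop",np.percentile(s[:,2],97))
E
```

```text
t 44.90 pos [508.326 -63.481 185.08 ] psi -100.82 w 68.5 f 0.0 F [-1.437 -0.227  0.648]
turn units [0.001 0.006 0.004] shift units [0.712 0.203 1.403]
pepper_jar_centre 0.74 [ 534.2 -234.8   65.4] ztop 106.71529033877293
paprika_jar_centre 0.47 [ 531.9 -323.8  100.4] ztop 108.99315243780495
tea_tin_centre 0.87 [518.6 374.4  67.8] ztop 93.0989150648246
tea_box_centre 0.7 [546.3 116.5 100. ] ztop 119.50561558807401
mandarin_centre 0.82 [594.3 -62.9  49.2] ztop 61.69781684766809
honey_jar_centre 0.63 [426.3 142.2  78.6] ztop 120.69078580338454
salt_shaker_centre 0.87 [390.4 343.5  52.6] ztop 90.16212914505711
spice_tray 0.9 [ 520.2 -283.    16.5] ztop 29.29777196221336
tea_tray 0.57 [544.4 185.3  15. ] ztop 28.305534043522012
fruit_bowl 0.77 [ 607.9 -116.6   36.6] ztop 54.007708691177676
```

View pics/f1.png

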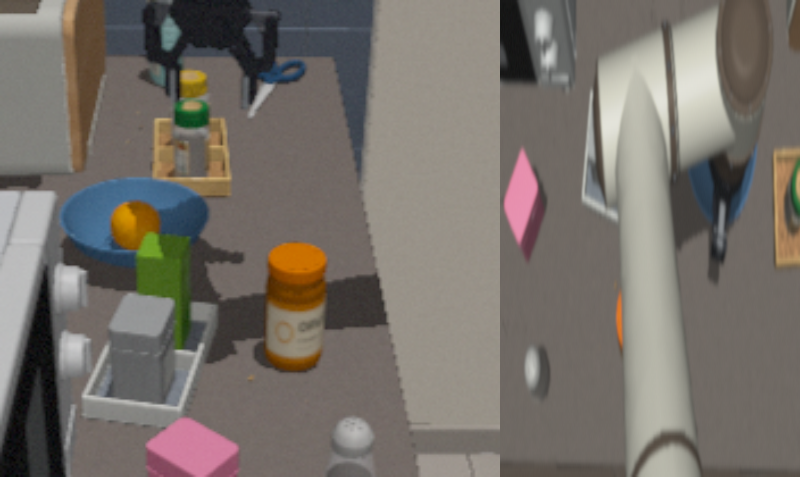

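The final picture shows the mandarin in the bowl (135,225) and both jars upright in the wood tray. The tin (142,345) and box (163,290) stand in separate bays of the white tray. Honey and salt are where they were, and the gripper is clear.

```bash
python3 -c "
from bench import arm
print(arm.job_done())"
```

```text
the job is handed in; nothing more can be done
None
```

The job is handed in at about 45 s. Both spice jars stand in the pale wooden tray, both teas in the white tray and the mandarin is in the blue bowl; the honey jar and salt shaker were left where they stood.

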